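# Load a label roll into the bench dispenser

### The arm

A 6-joint arm with a two-finger parallel gripper is mounted at the origin on a cart in front of the work surface, level with it; the furniture and walls round the work are solid. World frame = base frame: x ahead of the robot, y to its left, z up, the work surface at z = 0. Lengths are in m, angles in rad, forces in N, time in s.
With the tool pointing down it reaches from about 0.25 to 0.725 m from the base axis. Payload 4 kg.
Tool frame: the origin (TCP) lies midway between the tips of the shut fingers; the grasp point (between the pads) lies 19 mm behind it; z points along the fingers, y is the line along which they close (so a half turn about z gives the same grasp; the last joint's range is limited). The gripper opens to 85 mm and grips with 20 to 120 N. Pads are 22 mm wide; open, the fingers measure 114 mm over their backs; the gripper's body (76 mm by 85 mm) begins 54 mm behind the grasp point. The pads swing forward as they close: fully open they stand 13 mm farther back than shut.
Start: joints at [-1.292, 0.241, 0.005, 1.335, 0, 1.571], TCP at [0.138, -0.481, 0.231] pointing down, gripper open.
Joint ranges: [-2.72, 2.72], [-1.05, 1.87], [-1.09, 1.28], [-1.99, 2.15], [-1.42, 1.44], [-3.14, 3.14]. Speed limits (rad/s): [2.79, 2.79, 3.14, 3.14, 3.14, 3.14].

### API

Orientations are given as a unit quaternion [x, y, z, w].
In Python, from workcell import get_obs, camera, job_done, silhouettes gives the robot as it stands. The module is installed in compiled form; this text tells all that it offers.
- The arm moves only by the tool drive_tool, never from a script. Its argument "increments" is a list of rows, each a list of 3 entries, a list of its own where there are three numbers: the shift along the world's x, y, z in mm, then the turn, a rotation vector about the world's x, y, z in degrees, then the opening, from 0 (shut) to 1 (fully open). A call has 1 to 8 rows; each row shifts and turns the commanded pose from where the row before left it; what a row does not reach is not made up. A row lasts 1/12 s, in which the tool goes at most 41.7 mm and 7.16 degrees, less where a joint would pass 70% of its speed; a pose out of reach is approached as far as the arm can. A call is refused whole if a number of a shift passes 41.7 or a number of a turn 7.16, either way. A call with a gripper value outside its range is refused whole. The fingers move at their own pace and stop on an object; the grip force is fixed at half the most. Time passes only in rows, so rows that do not move let the fingers close. It gives the time, the measured TCP pose, the force, the opening and the grip force at its end, in the units of the state.
- get_obs(): the state, without advancing time (a new reading comes with each control period).
- camera(name): name is "side" or "top"; returns a dict with "image" (400x640x3 uint8, red, green, blue), "K" (3x3 intrinsics, pixels), "view" (4x4, takes a point from world to camera coordinates). Camera axes: x right, y down, z forward; pixel columns grow to the right and rows downward; lengths in m; the calibration is good to about 2 mm. A picture is of the moment at which its call begins. There is no depth.
- job_done(): hands the job in; it is judged then, once.
Trained networks look in a picture, given as the dict that the camera call returned (one of the last four; its "shot" number tells which), for a name from the list of things; names that differ only in an ending like _2 or _b are one class to them, and where a whole thing is asked for, a point or a joint stands for the part that bears it (a point fixed in the world has none). Each returns a list of dicts, best first, with "conf" (0 to 1); they miss things now and then, are a little off and sometimes report something else, mostly with a low value. They report only what shows in the picture. A call takes as long as a camera call.
- silhouettes(query, picture): "region" (400x640 bool, what is visible of it) and "bbox" ([left, top, right, bottom] in pixels, round what is visible of it).
The state is a dict: "clock": time; "joint_pos": joint angles; "joint_vel": joint speeds; "tau": joint torques, N m; "eef_pos": TCP position; "tool_rot": TCP orientation; "ft_force": force on the tool from outside, world axes, zero at the start; "ft_torque": the same for the moment, N m; "grip_width": finger opening in m; "grasp_force": force on a finger pad.
Only numpy, scipy, OpenCV 4.12 (cv2) and the standard library are available. Lean on these libraries where they do the work, as an engineer would, in place of code of your own. Each camera call takes 0.05 s, during which the arm holds its last target. There are 200 camera calls.

### The job

Load the bench dispenser: set the white label roll down on the cradle wires between its two cheeks and let go of it, then thread the spindle through the near cheek, the roll's core and the floating bush plate at the far cheek until the shoulder of its handle is fully home, flush against the near cheek, so that the roll hangs on it, and let go. The bush plate is seldom centred: feel for its hole with light touches and never force the spindle or the roll. Leave the other things on the bench where they are.

Things in the scene. Friction and masses are not known exactly. Their poses are not given: they have to be found in the camera images.
- dispenser: dispenser fixed to the bench: base plate 8 mm thick; two aluminium cheeks 76 wide (x), tops 86 mm up: near cheek y +40 to +46, far cheek y -42 to -48 mm. Peel plate along the front at x -67 to -96 mm, up to 40 mm high. Origin: underside, below the spindle axis (x = 0, z = 51.9 mm, along y); z up. The spindle goes in from +y towards -y
- near_bore (a point): centre of the near cheek's round 22 mm bore (edges broken 1 mm) on the cheek's outer face, y = +46 mm of the dispenser; the handle's shoulder seats on this face
- far_bore (a point): middle place of the bush hole, on the plate's inner face, 80 mm past near_bore. Bush: dark 46x46x8 mm plate inside the far cheek, sharp-edged 12 mm round hole. It floats: starts up to 5 mm off this point in the dispenser's x and 4.5 mm in z, not reported; stays under light touches, shifts when pushed sideways with over 1.3 N. Behind it a 26 mm hole in the far cheek
- cradle (a point): place of the roll's centre when it lies on the two cradle wires: y = +3 mm of the dispenser, 43.7 mm up, 8.2 mm below the spindle axis. The wires are 6 mm thick, along y at x = -15 and +15 mm, tops 14 mm up, and keep the roll from rolling away. Along y the roll has 7 mm of play to the near cheek and to the bush plate
- spindle: spindle, 0.4 kg: square steel handle 30x30 mm, 60 long; aluminium barrel 20 mm thick, 66 long; 10 mm taper; journal 10 mm thick, 28 long, its last 3 mm chamfered to 8. Origin: on the axis in the handle's front face (shoulder); x points to the tip, handle at x -60 to 0 mm. Centre of mass 20 mm behind the shoulder. Starts level on its handle, axis 15 mm up, z up, tip roughly to world -y
- tip (a point): end of the spindle's journal, on its axis, 104 mm in front of the shoulder
- label_roll: white label roll, 66 mm across, 60 wide, board core with a 28 mm hole; 0.10 to 0.20 kg. Starts standing on its rim, can roll. Origin: its centre; y is its axis. Grip it from above across the diameter, clear of the cheeks. The journal enters the core's upper part, then taper and barrel lift the roll up to 4 mm off the wires
- picture_book: thick green picture book lying flat, 330x236x33 mm; not part of the job, leave alone. Origin: centre of its underside
- scale_carton: small kraft carton, 68x166x118 mm; not part of the job, leave alone. Origin: centre of its underside
- tape_measure: black tape measure, 66x78x37 mm; not part of the job, leave alone. Origin: centre of its underside
- spare_tape_2: brown packing-tape roll lying flat, 78 across, 36 high mm; not part of the job, leave alone. Origin: centre of its underside
- masking_tape: white masking-tape roll lying flat, 92 across, 24 high mm; not part of the job, leave alone. Origin: centre of its underside
- box_cutter_1: box cutter, 28x168x20 mm; not part of the job, leave alone. Origin: centre of its underside
- tape_gun: tape gun, 184x168x62 mm; not part of the job, leave alone. Origin: centre of its underside
- marker_cup: black marker cup, 76 across, 97 high mm; not part of the job, leave alone. Origin: centre of its underside
- card_pack_2: white wrapped card pack, 71x53x70 mm; not part of the job, leave alone. Origin: centre of its underside
- sticky_pad: pad of sticky notes, 50x50x18 mm; not part of the job, leave alone. Origin: centre of its underside
- pen_0: marker pen, 17x135x16 mm; not part of the job, leave alone. Origin: centre of its underside

How it is judged:
By the outcome, as a careful person would: the job done as asked, in the order asked, and still so for the second after the job is handed in, with the robot touching nothing.
It also fails if it takes over 72 s, if anything falls off the work surface, if the arm or the gripper's body presses on something with over 40 N, if the wrist force passes 120 N, or if a joint passes its speed limit or range.

## Working session

There is one attempt and no reset: what is moved stays moved. The work goes in short steps, Python scripts to look and compute and a tool call to move; the robot and the scene stay as the last step left them, time stands still between calls to the robot, and variables do not carry over. Pictures are saved under pics/ and viewed, at most 10 in all, crops included, and the job is handed in when it is done.

Besides the shell and the picture viewer there is one more tool, called as name(argument=value, ...), one argument or row to a line, values as JSON. drive_tool: Moves the arm, as the interface text tells. Its arguments: {"type":"object","properties":{"increments":{"type":"array"}},"required":["increments"]}

```bash
mkdir -p pics; cat > h.py <<'E'
import numpy as np, cv2
from workcell import get_obs, camera, job_done, silhouettes
def ray(c,uv):
    K,V=c["K"],c["view"]; d=V[:3,:3].T@(np.linalg.inv(K)@np.array([uv[0],uv[1],1.])); o=-V[:3,:3].T@V[:3,3]; return o,d/np.linalg.norm(d)
def atz(c,uv,z):
    o,d=ray(c,uv); return o+d*(z-o[2])/d[2]
def proj(c,P):
    P=np.atleast_2d(P); q=P@c["view"][:3,:3].T+c["view"][:3,3]; q=q@c["K"].T; return q[:,:2]/q[:,2:]
def save(c,n): cv2.imwrite(f"pics/{n}.png",c["image"][:,:,::-1])
E
python3 - <<'E'
from h import *
np.set_printoptions(precision=3,suppress=True)
for n in("top","side"):
    c=camera(n); save(c,n); print(n,"cam at",ray(c,(320,200)),c["K"][0,0])
    for q in("dispenser","spindle","label_roll"):
        for r in silhouettes(q,c)[:2]: print(q,r["conf"],r["bbox"])
o=get_obs(); print(o)
E
```

```text
top cam at (array([ 0.338, -0.104,  1.278]), array([ 0.173,  0.001, -0.985])) 378.266373399509
dispenser 0.64 [296.8, 174.9, 337.9, 223.6]
spindle 0.86 [196.3, 217.9, 243.1, 239.3]
spindle 0.38 [142.9, 143.5, 209.2, 195.1]
label_roll 0.64 [375.6, 204.2, 398.0, 229.9]
side cam at (array([-0.158,  1.115,  0.798]), array([ 0.441, -0.772, -0.458])) 505.7206986353913
dispenser 0.52 [382.4, 207.8, 401.8, 225.8]
spindle 0.63 [257.7, 264.7, 309.0, 299.2]
label_roll 0.6 [350.3, 176.2, 370.5, 203.1]
{'clock': 0.4, 'joint_pos': array([-1.292,  0.241,  0.005,  1.335,  0.   ,  1.571]), 'joint_vel': array([-0.   , -0.001,  0.001,  0.001,  0.002,  0.   ]), 'tau': array([ -0.001, -37.178,  25.233,   0.005,  -0.   ,   0.   ]), 'eef_pos': array([ 0.138, -0.481,  0.231]), 'tool_rot': array([ 0.99 ,  0.139, -0.   , -0.   ]), 'ft_force': array([-0.144,  0.509, -0.364]), 'ft_torque': array([ 0.005, -0.034,  0.076]), 'grasp_force': 0.0, 'grip_width': 0.08547300203270121}
```

View pics/top.png

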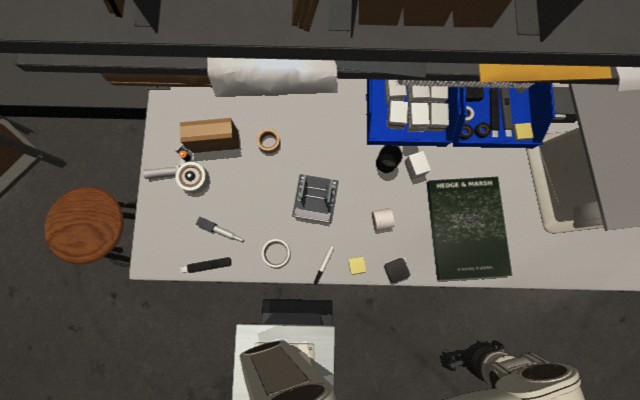

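View pics/side.png

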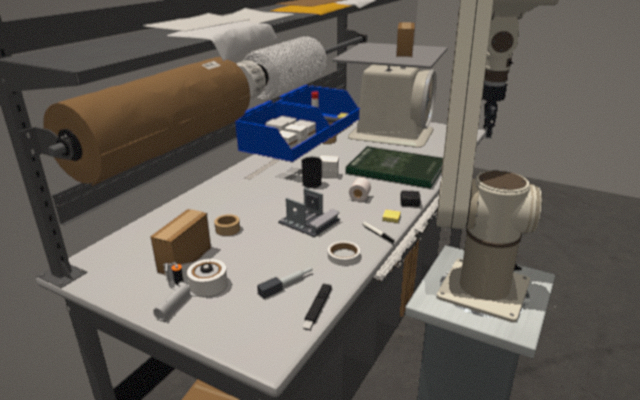

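The top view shows the dispenser near (317,198), the spindle near (219,229) with its tip to the right (−y), and the roll near (383,219). The side view agrees: dispenser (309,212), spindle (285,282), roll (360,189). Next, enlarged crops.

```bash
python3 - <<'E'
from h import *
t,s=camera("top"),camera("side")
def crop(c,u,v,w,h,k): return cv2.resize(c["image"][v:v+h,u:u+w,::-1],None,fx=k,fy=k,interpolation=cv2.INTER_CUBIC)
k=7
a=crop(t,288,168,56,60,6);b=crop(s,272,182,76,60,6)
c=crop(t,190,212,60,36,6);d=crop(s,252,258,66,48,5)
e=crop(t,368,200,36,36,5);f=crop(s,342,170,36,40,5)
M=np.zeros((600,800,3),np.uint8)
def put(i,x,y): M[y:y+i.shape[0],x:x+i.shape[1]]=i[:600-y,:800-x]
put(a,0,0);put(b,340,0);put(c,0,362);put(d,362,362);
M2=np.zeros((200,360,3),np.uint8);M2[:180,:180]=e;M2[:200,180:]=f
cv2.imwrite("pics/m1.png",M);cv2.imwrite("pics/m2.png",M2)
np.set_printoptions(precision=4,suppress=True)
for n,c in(("top",t),("side",s)):
    for q,z in(("dispenser",0),("spindle",.015),("label_roll",.033),("near_bore",.05),("tip",.015)):
        for r in silhouettes(q,c)[:2]:
            v,u=np.nonzero(r["region"]); print(n,q,r["conf"],np.round(r["bbox"]),len(u),u.mean(),v.mean(),atz(c,(u.mean(),v.mean()),z))
E
```

```text
top dispenser 0.57 [295. 175. 339. 224.] 1743 315.3407917383821 198.5243832472748 [ 0.5669 -0.087   0.    ]
top dispenser 0.33 [261. 130. 282. 152.] 363 269.07988980716254 140.3801652892562 [0.7712 0.0813 0.    ]
top spindle 0.61 [347. 258. 364. 273.] 258 356.87984496124034 264.7248062015504 [ 0.3461 -0.2295  0.015 ]
top spindle 0.55 [194. 215. 242. 237.] 317 216.73817034700315 228.64984227129338 [0.4541 0.2396 0.015 ]
top label_roll 0.68 [144. 145. 210. 196.] 1395 184.22078853046594 172.41075268817204 [0.6401 0.3579 0.033 ]
top label_roll 0.6 [376. 206. 397. 228.] 400 382.9525 218.7475 [ 0.4982 -0.3132  0.033 ]
top near_bore 0.94 [294. 177. 342. 222.] 1739 315.0879815986199 198.50718803910294 [ 0.558  -0.0869  0.05  ]
top tip 0.62 [195. 217. 244. 240.] 350 214.85142857142858 227.70285714285714 [0.4571 0.2461 0.015 ]
side dispenser 0.85 [280. 187. 340. 236.] 1642 308.7691839220463 214.3361753958587 [ 0.5923 -0.1239  0.    ]
side dispenser 0.37 [217. 218. 238. 236.] 460 226.85434782608695 225.48695652173913 [0.7824 0.0627 0.    ]
side spindle 0.82 [256. 265. 312. 302.] 595 278.52268907563024 283.4453781512605 [0.4595 0.2525 0.015 ]
side label_roll 0.65 [348. 178. 372. 200.] 400 359.5525 189.7825 [ 0.4971 -0.3062  0.033 ]
side near_bore 0.72 [282. 191. 338. 235.] 1559 308.93393200769725 214.5926876202694 [ 0.5441 -0.0451  0.05  ]
side tip 0.6 [255. 265. 310. 295.] 586 278.10409556313994 283.3617747440273 [0.4607 0.2527 0.015 ]
```

View pics/m1.png

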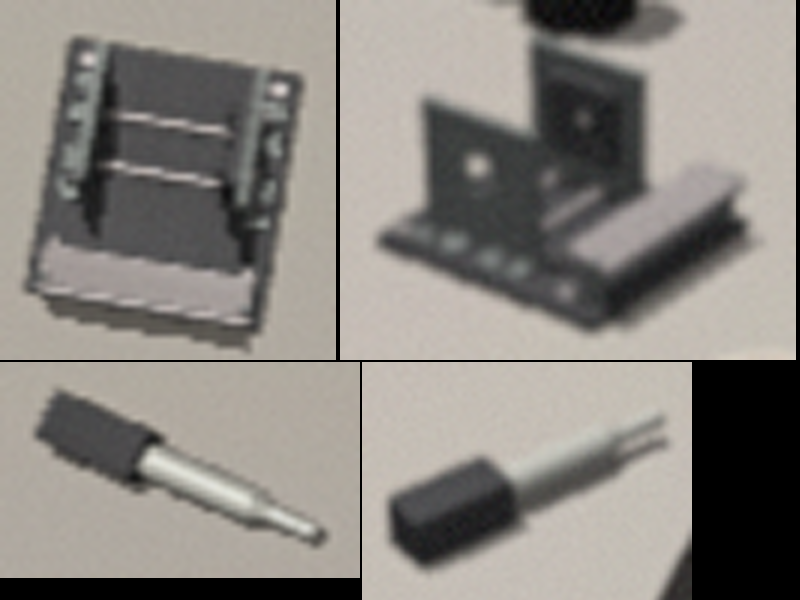

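```bash
cat > fit.py <<'E'
from h import *
from scipy.optimize import minimize
from scipy.ndimage import map_coordinates, gaussian_filter
def seg(a,b,n=40): t=np.linspace(.03,.97,n)[:,None]; return np.array(a)*(1-t)+np.array(b)*t
def world(p,P): 
    c,s=np.cos(p[2]),np.sin(p[2]); return np.c_[P[:,0]*c-P[:,1]*s+p[0],P[:,0]*s+P[:,1]*c+p[1],P[:,2]]
class Edge:
    def __init__(s,c,sig=.7):
        s.c=c; g=c["image"].astype(float).mean(2); s.gx=gaussian_filter(g,sig,order=(0,1)); s.gy=gaussian_filter(g,sig,order=(1,0))
    def score(s,p,segs):
        tot=0
        for P in segs:
            q=proj(s.c,world(p,P)); d=np.gradient(q,axis=0); n=np.c_[-d[:,1],d[:,0]]/np.linalg.norm(d,axis=1)[:,None]
            co=[q[:,1],q[:,0]]
            gn=map_coordinates(s.gx,co,order=1)*n[:,0]+map_coordinates(s.gy,co,order=1)*n[:,1]
            tot+=abs(gn.mean())*np.hypot(*(q[-1]-q[0])) if np.hypot(*(q[-1]-q[0]))>2 else abs(gn.mean())*60
        return tot
def circ(r,y,x=0,z=.0519,n=60):
    a=np.linspace(0,2*np.pi,n); return np.c_[x+r*np.cos(a),0*a+y,z+r*np.sin(a)]
D=.038
def face(y): return [seg((-D,y,.086),(D,y,.086)),seg((-D,y,.03),(-D,y,.086)),seg((D,y,.03),(D,y,.086))]
disp_side=face(.046)+face(-.042)[:2]+[circ(.011,.046)]
disp_top=[seg((-D,y,.086),(D,y,.086)) for y in(.046,.040,-.042,-.048)]+[seg((-.067,-.04,.04),(-.067,.04,.04))]+[seg((x,-.03,.013),(x,.03,.013)) for x in(.018,.012,-.012,-.018)]
def cyl(yr): return yr
# spindle along local +x
def bar(z): return [seg((0.003,s*.010,z),(.064,s*.010,z)) for s in(1,-1)]+[seg((.078,s*.005,z),(.101,s*.005,z)) for s in(1,-1)]
spin_top=bar(.015)+[seg((-.06,s*.015,.03),(0,s*.015,.03)) for s in(1,-1)]+[seg((x,-.015,.03),(x,.015,.03)) for x in(-.06,0)]
spin_side=[seg((-.06,s*.015,.03),(0,s*.015,.03)) for s in(1,-1)]+[seg((x,-.015,.03),(x,.015,.03)) for x in(-.06,0)]+[seg((0,-.015,.002),(0,-.015,.03)),seg((-.06,-.015,.002),(-.06,-.015,.03)),seg((-.06,.015,.002),(-.06,.015,.03))]
# roll: top silhouette rectangle at z=.033; ends as rim circles
def rim(y): return circ(.033,y,0,.033)
roll_top=[seg((s*.033,-.03,.033),(s*.033,.03,.033)) for s in(1,-1)]+[seg((-.028,y,.05),(.028,y,.05)) for y in(-.03,.03)]
roll_side=[rim(.03),circ(.014,.03,0,.033)]
def fit(E,segs,p0,rng=(.012,.012,.15)):
    best=None; r=np.random.default_rng(0); p0=np.array(p0)
    c=[p0+r.uniform(-1,1,3)*rng for _ in range(600)]; f=[sum(e.score(p,s) for e,s in zip(E,segs)) for p in c]
    for i in np.argsort(f)[-6:]:
        m=minimize(lambda q:-sum(e.score(q*[.001,.001,.01],s) for e,s in zip(E,segs)),c[i]/[.001,.001,.01],method="Nelder-Mead")
        if best is None or m.fun<best[1]: best=(m.x*[.001,.001,.01],m.fun)
    return best
E
cat > run1.py <<'E'
from fit import *
np.set_printoptions(precision=4,suppress=True)
t,s=camera("top"),camera("side"); et,es=Edge(t),Edge(s)
R={}
for n,a,b,p0 in(("disp",disp_top,disp_side,(.565,-.09,-.13)),("spin",spin_top,spin_side,(.457,.247,-1.93)),("roll",roll_top,roll_side,(.498,-.31,-.1))):
    for k,E,S in(("top",[et],[a]),("side",[es],[b]),("both",[et,es],[a,b])):
        p,f=fit(E,S,p0); print(n,k,p[:2]*1000,np.degrees(p[2]),f); R[n,k]=p
U=4; ims=[]
for c,key,w in((t,"top",0),(s,"side",1)):
    im=cv2.resize(c["image"][:,:,::-1],None,fx=U,fy=U,interpolation=cv2.INTER_CUBIC)
    for n,S in(("disp",(disp_top,disp_side)),("spin",(spin_top,spin_side)),("roll",(roll_top,roll_side))):
        for P in S[w]:
            q=(proj(c,world(R[n,"both"],P))+.5)*U-.5; cv2.polylines(im,[np.round(q).astype(int)],False,(0,0,255),1)
    for (u,v,ww,h) in (((286,168,60,62),(188,212,60,40),(366,198,40,40)),((272,182,76,60),(250,258,66,48),(340,168,40,40)))[w]: ims.append(im[v*U:(v+h)*U,u*U:(u+ww)*U])
M=np.zeros((600,800,3),np.uint8); x=y=0
for i,(X,Y) in zip(ims,((0,0),(0,250),(0,420),(250,0),(250,250),(250,445))): 
    h,w=i.shape[:2]; h=min(h,600-Y); M[Y:Y+h,X:X+w]=i[:h]
cv2.imwrite("pics/m3.png",M[:, :560])
E
python3 run1.py
```

```text
disp top [585.9755 -88.1988] -7.8469240448289765 -4178.188985671785
disp side [585.4613 -87.4405] -7.6982295986168365 -3605.66453423
disp both [585.9515 -88.127 ] -7.835406965147583 -7774.213010312091
spin top [454.0682 247.6086] -114.73366349115518 -2816.690917210294
spin side [455.6121 251.5068] -114.17625406086954 -1949.0477960935998
spin both [455.0891 249.8356] -114.98585074400927 -4543.332722726217
roll top [ 488.3856 -315.3318] 10.178836914625741 -1434.026568013916
roll side [ 496.0648 -308.1724] 9.864877753704253 -2152.16710066418
roll both [ 494.3437 -312.9409] 5.6336154318549765 -3011.068764585001
```

View pics/m3.png

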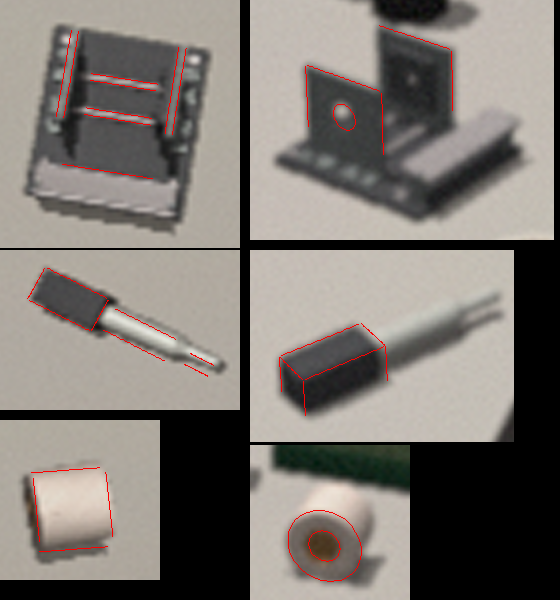

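The dispenser overlay is right on both views: (586, −88) mm, yaw −7.8°. The spindle and roll outlines are a few mm off in the top view, so I'll refit those two with projected hulls and signed edges.

```bash
cat > hull.py <<'E'
from fit import *
def cylp(r,a,b,z,ax):
    th=np.linspace(0,2*np.pi,40); o=[]
    for l in(a,b): o.append(np.c_[0*th+l,r*np.cos(th),z+r*np.sin(th)] if ax==0 else np.c_[r*np.cos(th),0*th+l,z+r*np.sin(th)])
    return np.vstack(o)
box=np.array([(x,y,z) for x in(-.06,0) for y in(-.015,.015) for z in(.001,.03)])
SP=[(box,-1),(cylp(.01,.0,.066,.015,0),1),(cylp(.005,.076,.103,.015,0),1)]
RO=[(cylp(.033,-.03,.03,.033,1),1)]
def contour(c,P,n=120):
    h=cv2.convexHull(proj(c,P).astype(np.float32))[:,0]; h=np.vstack([h,h[:1]]); L=np.r_[0,np.cumsum(np.hypot(*np.diff(h,axis=0).T))]
    t=np.linspace(0,L[-1],n); return np.c_[np.interp(t,L,h[:,0]),np.interp(t,L,h[:,1])],L[-1]
def hscore(e,p,parts):
    tot=0
    for P,sg in parts:
        q,L=contour(e.c,world(p,P)); d=np.roll(q,-1,0)-np.roll(q,1,0); m=q.mean(0)
        n=np.c_[-d[:,1],d[:,0]]/(np.linalg.norm(d,axis=1)[:,None]+1e-9); n*=np.sign(((m-q)*n).sum(1))[:,None]
        co=[q[:,1],q[:,0]]; gn=(map_coordinates(e.gx,co,order=1)*n[:,0]+map_coordinates(e.gy,co,order=1)*n[:,1])*sg
        tot+=np.clip(gn,-5,40).mean()*L
    return tot
def hfit(Es,parts,p0,rng=(.012,.012,.15)):
    r=np.random.default_rng(0); p0=np.array(p0); sc=np.array([.001,.001,.01]); f=lambda q:-sum(hscore(e,q*sc,parts) for e in Es)
    c=[(p0+r.uniform(-1,1,3)*rng)/sc for _ in range(400)]; v=[f(x) for x in c]
    m=min((minimize(f,c[i],method="Nelder-Mead") for i in np.argsort(v)[:5]),key=lambda m:m.fun); return m.x*sc,m.fun
E
python3 - <<'E'
from hull import *
np.set_printoptions(precision=1,suppress=True)
t,s=camera("top"),camera("side"); et,es=Edge(t),Edge(s); R={}
for n,S,p0 in(("spin",SP,(.455,.245,-1.98)),("roll",RO,(.496,-.31,.1))):
    for k,E in(("top",[et]),("side",[es]),("both",[et,es])):
        p,f=hfit(E,S,p0); print(n,k,p[:2]*1000,np.degrees(p[2]),f); R[n,k]=p
U=5; ims=[]
for c,key,w in((t,"top",0),(s,"side",1)):
    im=cv2.resize(c["image"][:,:,::-1],None,fx=U,fy=U,interpolation=cv2.INTER_CUBIC)
    for n,S in(("spin",SP),("roll",RO)):
        for P,_ in S:
            q=(contour(c,world(R[n,key],P))[0]+.5)*U-.5; cv2.polylines(im,[np.round(q).astype(int)],False,(0,0,255),1)
    for (u,v,ww,h) in (((188,212,64,44),(366,198,40,40)),((250,258,64,44),(340,168,40,40)))[w]: ims.append(im[v*U:(v+h)*U,u*U:(u+ww)*U])
cv2.imwrite("pics/m4.png",np.vstack([np.hstack(ims[0:2]+[])[:200],np.hstack(ims[2:4])[:200]]) if 0 else np.vstack([np.hstack([ims[0],cv2.copyMakeBorder(ims[1],0,20,0,0,0)]),np.hstack([ims[2],cv2.copyMakeBorder(ims[3],0,20,0,0,0)])]))
E
```

```text
spin top [458.1 249.1] -110.58318981539644 -2732.2469776294497
spin side [460.2 249.9] -106.96585668188095 -3158.187064106976
spin both [458.5 249.6] -109.82937541139071 -5489.351527420178
roll top [ 506.4 -318. ] 12.272835958165134 -968.5897227970102
roll side [ 486.6 -340.5] -57.785641472328436 -866.0970529025415
roll both [ 510.4 -318.4] 14.960361989986598 -1415.5969431496674
```

View pics/m4.png

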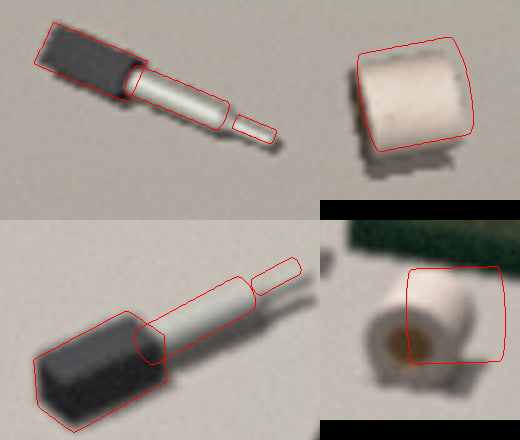

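Spindle, taking the top fit, which matches both views: shoulder at about (458.5, 249.5), yaw −110.5°. The roll hull fit locked onto a wrong edge in the side view, so I discard it. I use the rim and core fit together with the mask centroids instead: (496, −312), yaw ≈ +8°. Moving over the roll now.

drive_tool(
  increments=[
    [[30,14,-9],[0,0,6.8],1],
    [[30,14,-9],[0,0,6.8],1],
    [[30,14,-9],[0,0,6.8],1],
    [[30,14,-9],[0,0,6.8],1],
    [[30,14,-9],[0,0,6.8],1],
    [[30,14,-9],[0,0,6.8],1],
    [[30,14,-9],[0,0,6.8],1],
    [[30,14,-9],[0,0,6.8],1],
  ],
)

```text
clock: 1.87
eef_pos: [0.379, -0.3678, 0.159]
tool_rot: [0.816, 0.579, -0.0, 0.0]
ft_force: [-0.2, -1.7, -0.4]
grip_width: 0.0856
grasp_force: 0.0
```

drive_tool(
  increments=[
    [[30,14,-9],[0,0,6.8],1],
    [[30,14,-9],[0,0,6.8],1],
    [[30,14,-9],[0,0,6.8],1],
    [[28,15,-9],[0,0,6.8],1],
    [[0,0,0],[0,0,0],1],
  ],
)

```text
clock: 2.28
eef_pos: [0.4996, -0.3082, 0.121]
tool_rot: [0.655, 0.755, 0.001, -0.001]
ft_force: [0.6, 0.3, -0.6]
grip_width: 0.0855
grasp_force: 0.0
```

```bash
python3 - <<'E'
from h import *
np.set_printoptions(precision=4,suppress=True)
c=camera("side"); 
from scipy.spatial.transform import Rotation as R
o=get_obs(); print(o["clock"],o["eef_pos"],R.from_quat(o["tool_rot"]).as_matrix()[:,1],o["ft_force"],o["joint_pos"])
for r in silhouettes("label_roll",c)[:2]:
    v,u=np.nonzero(r["region"]); print(r["conf"],len(u),u.mean(),v.mean(),atz(c,(u.mean(),v.mean()),.033),r["bbox"])
im=cv2.resize(c["image"][130:230,310:430,::-1],None,fx=5,fy=5,interpolation=cv2.INTER_CUBIC); cv2.imwrite("pics/r1.png",im)
E
```

```text
2.3333 [ 0.4974 -0.3096  0.1217] [ 0.9907  0.1362 -0.0013] [-0.2509  0.2389  0.799 ] [-0.5568  0.4761  0.0554  1.152   0.0003  0.8773]
0.71 347 359.3631123919308 189.47262247838617 [ 0.4987 -0.3081  0.033 ] [350.1, 177.0, 370.3, 201.7]
```

View pics/r1.png

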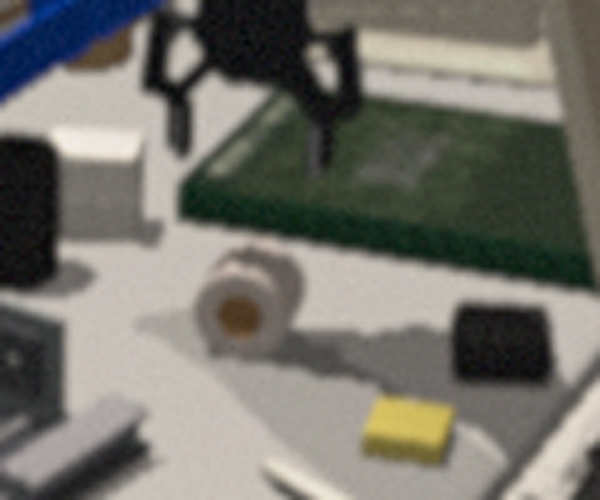

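The gripper hovers over the roll, with finger tips at crop (180,152) and (318,175) and the roll centred near (250,303). I'll check how they line up numerically.

```bash
python3 - <<'E'
from hull import *
np.set_printoptions(precision=1,suppress=True)
s,t=camera("side"),camera("top")
print("tips mid proj",proj(s,[.4974,-.3096,.1347]),"seen 359.8,162.6")
bb=lambda q:np.r_[q.min(0),q.max(0)]
from scipy.optimize import least_squares
obs=np.array([376,205,397.5,228.5]),np.array([349.9,177,370.6,202])
f=lambda p:np.r_[bb(proj(t,world(np.r_[p/1000,.13],RO[0][0])))-obs[0],bb(proj(s,world(np.r_[p/1000,.13],RO[0][0])))-obs[1]]
for sl in(slice(0,4),slice(4,8),slice(0,8)):
    m=least_squares(lambda p:f(p)[sl],[496,-312]); print(m.x,m.fun)
E
```

```text
tips mid proj [[360.7 162.1]] seen 359.8,162.6
[ 505.2 -325. ] [-0.4  0.9  0.4 -0.9]
[ 496.1 -310.6] [-1.5  0.1  1.5 -0.2]
[ 503.1 -323.1] [-1.   1.5 -0.2 -0.3 -1.7 -1.6  1.2 -2.1]
```

Side view and fingers agree to about 1 px, and the roll sits around (497, −312), so I descend and grip.

drive_tool(
  increments=[
    [[0,0,-25],[0,0,0],1],
    [[0,0,-30],[0,0,0],1],
    [[0,0,-30],[0,0,0],1],
    [[0,0,-18],[0,0,0],1],
    [[0,0,-10],[0,0,0],1],
    [[0,0,0],[0,0,0],1],
    [[0,0,0],[0,0,0],0.7],
    [[0,0,0],[0,0,0],0.5],
  ],
)

```text
clock: 3.15
eef_pos: [0.4972, -0.3131, 0.0129]
tool_rot: [0.659, 0.752, 0.001, 0.002]
ft_force: [-3.6, 1.1, 4.1]
grip_width: 0.0652
grasp_force: 65.9
```

drive_tool(
  increments=[
    [[0,0,0],[0,0,0],0.4],
    [[0,0,0],[0,0,0],0.4],
    [[0,0,0],[0,0,0],0.4],
    [[0,0,0],[0,0,0],0.4],
  ],
)

```text
clock: 3.48
eef_pos: [0.4973, -0.3132, 0.0129]
tool_rot: [0.659, 0.752, 0.0, 0.003]
ft_force: [-0.2, -0.6, 6.9]
grip_width: 0.0649
grasp_force: 66.6
```

drive_tool(
  increments=[
    [[0,0,10],[0,0,0],0.4],
    [[0,0,25],[0,0,0],0.4],
    [[0,0,30],[0,0,0],0.4],
    [[0,0,30],[0,0,0],0.4],
    [[0,0,25],[0,0,0],0.4],
  ],
)

```text
clock: 3.9
eef_pos: [0.4956, -0.3116, 0.1329]
tool_rot: [0.659, 0.752, 0.0, 0.0]
ft_force: [0.5, -0.6, -1.5]
grip_width: 0.0648
grasp_force: 66.4
```

drive_tool(
  increments=[
    [[6,14,0],[0,0,-1.9],0.4],
    [[12,32,0],[0,0,-1.9],0.4],
    [[12,32,0],[0,0,-1.9],0.4],
    [[13,36,0],[0,0,-2],0.4],
    [[13,34,0],[0,0,-1.9],0.4],
    [[13,32,0],[0,0,-1.9],0.4],
    [[12,28,0],[0,0,-1.9],0.4],
    [[8,20,0],[0,0,-1.9],0.4],
  ],
)

```text
clock: 4.57
eef_pos: [0.5851, -0.0806, 0.1309]
tool_rot: [0.753, 0.658, 0.0, -0.0]
ft_force: [0.5, -1.1, -2.0]
grip_width: 0.065
grasp_force: 66.5
```

drive_tool(
  increments=[
    [[0,0,0],[0,0,0],0.4],
    [[0,0,0],[0,0,0],0.4],
    [[0,0,0],[0,0,0],0.4],
  ],
)

```text
clock: 4.82
eef_pos: [0.5841, -0.0838, 0.1305]
tool_rot: [0.753, 0.658, -0.0, -0.0]
ft_force: [0.2, -0.2, -2.1]
grip_width: 0.0651
grasp_force: 66.4
```

```bash
cat > st.py <<'E'
from h import *
from scipy.spatial.transform import Rotation as R
def st():
    o=get_obs(); M=R.from_quat(o["tool_rot"]).as_matrix(); y=M[:,1]; z=M[:,2]
    print("t%.2f"%o["clock"],"tcp",np.round(o["eef_pos"]*1000,1),"closing deg %.2f"%np.degrees(np.arctan2(y[1],y[0])),"z",np.round(z,4),"y_z %.4f"%y[2],"F",np.round(o["ft_force"],1),"T",np.round(o["ft_torque"],2),"grip %.1f"%(o["grip_width"]*1000)); return o
def disp(P,d=(.58595,-.0881,np.radians(-7.8))):
    c,s=np.cos(d[2]),np.sin(d[2]); q=np.array(P)[:2]-d[:2]; return np.array([c*q[0]+s*q[1],-s*q[0]+c*q[1]])
E
python3 - <<'E'
from st import *
from fit import *
o=st(); print("tcp in disp",disp(o["eef_pos"])*1000)
s,t=camera("side"),camera("top")
zc=o["eef_pos"][2]+.0201
im=cv2.resize(s["image"][120:240,260:380,::-1],None,fx=4,fy=4,interpolation=cv2.INTER_CUBIC)
im2=cv2.resize(t["image"][150:240,270:360,::-1],None,fx=4,fy=4,interpolation=cv2.INTER_CUBIC)
for c,m,u0,v0 in((s,im,260,120),(t,im2,270,150)):
    for P in(circ(.033,.03,0,zc),circ(.014,.03,0,zc),circ(.033,-.03,0,zc)):
        q=(proj(c,world((o["eef_pos"][0],o["eef_pos"][1],np.radians(-7.8)),P))-[u0,v0]+.5)*4-.5; cv2.polylines(m,[np.round(q).astype(int)],False,(0,0,255),1)
cv2.imwrite("pics/g1.png",np.hstack([im[:360],im2]))
E
```

```text
t4.82 tcp [584.1 -83.8 130.5] closing deg -7.69 z [-8.e-04 -3.e-04 -1.e+00] y_z -0.0007 F [ 0.2 -0.2 -2.1] T [-0.04 -0.08  0.03] grip 65.1
tcp in disp [-2.41726439  4.04330712]
```

View pics/g1.png

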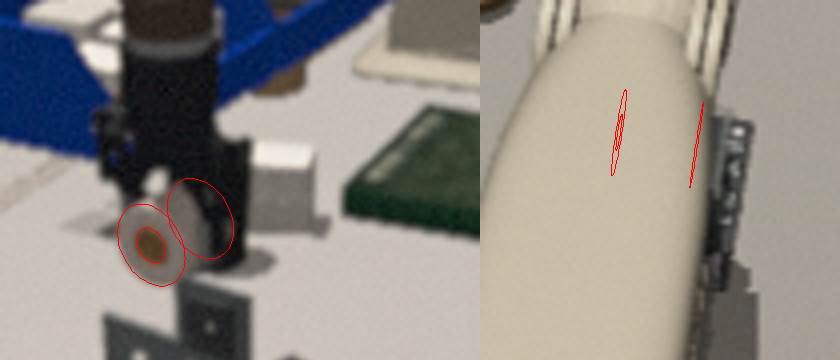

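The roll hangs in the hand just where predicted: the side-view rim overlay matches the visible rim at about (150,245). The TCP is 2.4 mm short in dispenser x, so I correct that and lower.

drive_tool(
  increments=[
    [[2.2,-1.3,-20],[0,0,0],0.4],
    [[0,0,-30],[0,0,0],0.4],
    [[0,0,-25],[0,0,0],0.4],
    [[0,0,-15],[0,0,0],0.4],
    [[0,0,-8],[0,0,0],0.4],
    [[0,0,0],[0,0,0],0.4],
    [[0,0,0],[0,0,0],0.4],
  ],
)

```text
clock: 5.5
eef_pos: [0.5868, -0.0858, 0.0326]
tool_rot: [0.754, 0.657, -0.0, 0.0]
ft_force: [-0.0, 0.6, -0.8]
grip_width: 0.0652
grasp_force: 66.4
```

```bash
python3 -c "
from st import *
o=st(); print(disp(o['eef_pos'])*1000)"
```

```text
t5.50 tcp [586.8 -85.8  32.6] closing deg -7.80 z [-0. -0. -1.] y_z -0.0000 F [-0.   0.6 -0.8] T [-0.   -0.03 -0.06] grip 65.2
[0.53997901 2.39438326]
```

Now 9 mm to the cradle. I'll take small steps down and watch the force.

drive_tool(
  increments=[
    [[0,0,-3],[0,0,0],0.4],
    [[0,0,-2.5],[0,0,0],0.4],
    [[0,0,-1.5],[0,0,0],0.4],
    [[0,0,0],[0,0,0],0.4],
    [[0,0,0],[0,0,0],0.4],
  ],
)

```text
clock: 5.92
eef_pos: [0.587, -0.085, 0.0257]
tool_rot: [0.753, 0.658, 0.0, 0.0]
ft_force: [-0.1, 0.0, -1.4]
grip_width: 0.0649
grasp_force: 66.4
```

drive_tool(
  increments=[
    [[0,0,-1],[0,0,0],0.4],
    [[0,0,0],[0,0,0],0.4],
  ],
)

```text
clock: 6.08
eef_pos: [0.5871, -0.085, 0.0245]
tool_rot: [0.753, 0.658, 0.0, 0.0]
ft_force: [0.8, -0.3, -1.1]
grip_width: 0.0651
grasp_force: 66.5
```

drive_tool(
  increments=[
    [[0,0,-1],[0,0,0],0.4],
    [[0,0,0],[0,0,0],0.4],
  ],
)

```text
clock: 6.25
eef_pos: [0.5873, -0.085, 0.0241]
tool_rot: [0.753, 0.658, 0.0, 0.0]
ft_force: [-0.1, 0.2, 3.3]
grip_width: 0.0646
grasp_force: 66.9
```

It has touched down on the wires at the expected height (+3 N). Releasing and going up.

drive_tool(
  increments=[
    [[0,0,0],[0,0,0],0.85],
    [[0,0,0],[0,0,0],0.92],
    [[0,0,0],[0,0,0],0.95],
    [[0,0,0],[0,0,0],0.95],
    [[0,0,10],[0,0,0],0.95],
    [[0,0,20],[0,0,0],0.95],
    [[0,0,30],[0,0,0],1],
    [[0,0,40],[0,0,0],1],
  ],
)

```text
clock: 6.92
eef_pos: [0.5845, -0.0846, 0.122]
tool_rot: [0.753, 0.658, -0.002, -0.002]
ft_force: [1.7, -0.3, 0.4]
grip_width: 0.0853
grasp_force: 0.0
```

```bash
python3 - <<'E'
from st import *
from fit import *
o=st()
s=camera("side"); e=Edge(s); 
segs=[circ(.033,.033,0,.0437),circ(.014,.033,0,.0437)]
im=cv2.resize(s["image"][170:240,265:350,::-1],None,fx=6,fy=6,interpolation=cv2.INTER_CUBIC)
for P in segs+[circ(.011,.046)]:
    q=(proj(s,world((.58595,-.0881,np.radians(-7.8)),P))-[265,170]+.5)*6-.5; cv2.polylines(im,[np.round(q).astype(int)],False,(0,0,255),1)
cv2.imwrite("pics/p1.png",im)
E
```

```text
t6.92 tcp [584.5 -84.6 122. ] closing deg -7.72 z [-6.3e-03  9.0e-04 -1.0e+00] y_z -0.0064 F [ 1.7 -0.3  0.4] T [ 0.02 -0.07  0.02] grip 85.3
```

View pics/p1.png

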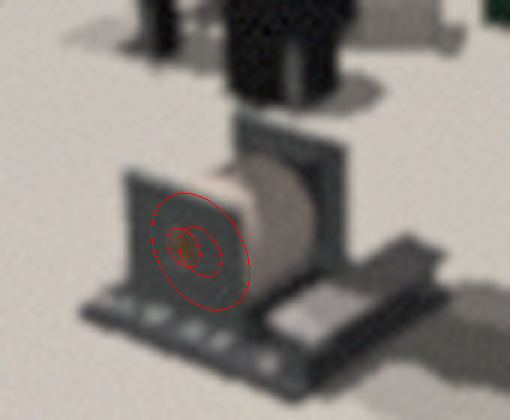

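The roll lies on the wires, with its core visible through the near bore at (188,247). Next I estimate the bush hole offset from the first side picture while moving to the spindle.

drive_tool(
  increments=[
    [[-5,14,3],[0,0,-1],1],
    [[-9,28,5],[0,0,-1],1],
    [[-10,32,0],[0,0,-1],1],
    [[-10,32,0],[0,0,-1],1],
    [[-10,32,0],[0,0,-1],1],
    [[-11,32,0],[0,0,-1],1],
    [[-11,32,0],[0,0,-1],1],
    [[-11,32,0],[0,0,-1],1],
  ],
)

```text
clock: 7.63
eef_pos: [0.5093, 0.1505, 0.1322]
tool_rot: [0.798, 0.603, 0.001, 0.0]
ft_force: [1.1, 0.7, -0.9]
grip_width: 0.0857
grasp_force: 0.0
```

drive_tool(
  increments=[
    [[-10,32,0],[0,0,-1],1],
    [[-10,32,0],[0,0,-1],1],
    [[-10,30,0],[0,0,-1.2],1],
    [[-8,18,0],[0,0,-1],1],
    [[-4,12,-5],[0,0,-0.6],1],
    [[0,0,0],[0,0,0],1],
    [[0,0,0],[0,0,0],1],
  ],
)

```text
clock: 8.22
eef_pos: [0.4675, 0.2734, 0.1266]
tool_rot: [0.821, 0.571, 0.0, 0.0]
ft_force: [-1.1, -0.7, -0.5]
grip_width: 0.0855
grasp_force: 0.0
```

```bash
python3 - <<'E'
from st import *
from fit import *
st()
s=camera("side"); g=cv2.imread("pics/side.png").astype(float).mean(2)
d=(.58595,-.0881,np.radians(-7.8))
def cent(P): return proj(s,world(d,np.array([P])))[0]
print("near pred",cent((0,.046,.0519)),"far pred",cent((0,-.034,.0519)))
np.set_printoptions(precision=0,suppress=True,linewidth=200)
print("far 304..322 x 192..211");print(g[192:211,304:323])
E
```

```text
t8.22 tcp [467.5 273.4 126.6] closing deg -20.41 z [ 3.e-04 -4.e-04 -1.e+00] y_z 0.0004 F [-1.1 -0.7 -0.5] T [-0.02  0.03  0.  ] grip 85.5
near pred [295.12541109 210.81713469] far pred [311.08005328 201.24136794]
far 304..322 x 192..211
[[ 81.  62.  63.  60.  63.  61.  64.  67.  74.  80.  95. 115. 129. 140. 157. 168. 174. 178. 183.]
 [ 87.  54.  59.  66.  66.  66.  64.  57.  62.  61.  63.  71.  78.  97. 114. 129. 142. 152. 165.]
 [ 88.  63.  57.  62.  61.  69.  69.  69.  65.  66.  65.  61.  60.  66.  75.  84.  96. 110. 126.]
 [ 96.  62.  52.  52.  52.  57.  61.  65.  65.  69.  68.  66.  63.  61.  58.  59.  65.  69. 105.]
 [ 98.  55.  47.  43.  37.  38.  48.  47.  55.  62.  65.  68.  66.  63.  59.  59.  57.  66.  99.]
 [ 98.  59.  42.  35.  37.  43.  36.  37.  38.  48.  52.  59.  59.  63.  48.  60.  55.  64.  99.]
 [ 98.  61.  44.  37.  34.  33.  38.  36.  35.  42.  44.  45.  44.  45.  45.  56.  57.  64.  99.]
 [ 98.  58.  45.  36.  38.  38.  35.  40.  45.  44.  42.  36.  35.  39.  42.  54.  55.  63. 101.]
 [ 97.  54.  41.  36.  42.  39.  38.  47.  66.  53.  33.  36.  32.  39.  45.  
[... 300 characters left out ...]
8.  61. 102.]
 [ 90.  64.  47.  41.  37.  36.  35.  40.  41.  40.  36.  33.  35.  36.  41.  47.  55.  63. 102.]
 [ 69.  58.  48.  43.  39.  39.  39.  39.  34.  38.  36.  42.  30.  33.  41.  50.  52.  64. 100.]
 [ 59.  56.  47.  45.  42.  38.  41.  38.  37.  42.  41.  37.  33.  34.  38.  50.  59.  62.  99.]
 [ 58.  59.  56.  50.  50.  48.  45.  38.  39.  39.  44.  39.  36.  35.  37.  49.  59.  57.  99.]
 [ 57.  57.  60.  64.  55.  52.  50.  47.  46.  41.  44.  40.  37.  34.  39.  51.  51.  61. 104.]
 [ 59.  61.  67.  72.  63.  59.  52.  49.  53.  47.  48.  42.  43.  32.  47.  48.  57.  66. 102.]
 [ 60.  70.  87.  86.  71.  62.  56.  55.  52.  54.  50.  48.  51.  46.  51.  50.  55.  58.  97.]]
```

drive_tool(
  increments=[
    [[0,1,-25],[0,0,0],1],
    [[0,0,-35],[0,0,0],1],
    [[0,0,-30],[0,0,0],1],
    [[0,0,-20],[0,0,0],1],
    [[0,0,-10],[0,0,0],1],
    [[0,0,-2],[0,0,0],1],
    [[0,0,0],[0,0,0],0.8],
    [[0,0,0],[0,0,0],0.6],
  ],
)

```text
clock: 8.93
eef_pos: [0.4693, 0.2742, 0.0058]
tool_rot: [0.822, 0.569, 0.001, 0.0]
ft_force: [-0.1, -0.4, -0.2]
grip_width: 0.0637
grasp_force: 0.0
```

drive_tool(
  increments=[
    [[0,0,-1],[0,0,0],0.4],
    [[0,0,0],[0,0,0],0.2],
    [[0,0,0],[0,0,0],0],
    [[0,0,0],[0,0,0],0],
    [[0,0,0],[0,0,0],0],
    [[0,0,0],[0,0,0],0],
  ],
)

```text
clock: 9.43
eef_pos: [0.4692, 0.2746, 0.0049]
tool_rot: [0.822, 0.57, 0.002, 0.0]
ft_force: [0.6, -0.2, 5.9]
grip_width: 0.0289
grasp_force: 61.2
```

```bash
python3 -c "
from st import *
o=st()"
```

```text
t9.43 tcp [469.2 274.6   4.9] closing deg -20.53 z [ 0.0032  0.0013 -1.    ] y_z 0.0026 F [ 0.6 -0.2  5.9] T [-0.14 -0.03 -0.01] grip 28.9
```

Gripped with the axis 10.1 mm above the TCP. Now lift, then bring the spindle in line in front of the near bore.

drive_tool(
  increments=[
    [[0,0,8],[0,0,0],0],
    [[0,0,16],[0,0,0],0],
    [[0,0,16],[0,0,0],0],
    [[0,0,12],[0,0,0],0],
    [[0,0,0],[0,0,0],0],
  ],
)

```text
clock: 9.85
eef_pos: [0.4688, 0.2748, 0.0575]
tool_rot: [0.822, 0.57, 0.002, -0.0]
ft_force: [0.5, 0.4, -3.2]
grip_width: 0.0288
grasp_force: 60.2
```

drive_tool(
  increments=[
    [[10,-12,0],[0,0,1.2],0],
    [[17,-20,0],[0,0,1.6],0],
    [[20,-23,0],[0,0,1.8],0],
    [[22,-25,0],[0,0,1.8],0],
    [[22,-25,0],[0,0,1.8],0],
    [[21,-25,0],[0,0,1.8],0],
    [[18,-21,0],[0,0,1.5],0],
    [[14,-16,0],[0,0,1.2],0],
  ],
)

```text
clock: 10.52
eef_pos: [0.612, 0.1046, 0.0537]
tool_rot: [0.754, 0.657, -0.001, -0.0]
ft_force: [0.2, 1.4, -4.3]
grip_width: 0.0287
grasp_force: 60.1
```

drive_tool(
  increments=[
    [[0,0,0],[0,0,0],0],
    [[0,0,0],[0,0,0],0],
    [[0,0,0],[0,0,0],0],
  ],
)

```text
clock: 10.77
eef_pos: [0.6102, 0.1071, 0.0538]
tool_rot: [0.754, 0.657, -0.001, -0.001]
ft_force: [-1.1, 0.6, -3.6]
grip_width: 0.029
grasp_force: 60.2
```

```bash
python3 - <<'E'
from st import *
from fit import *
o=st(); print("disp",disp(o["eef_pos"])*1000)
s,t=camera("side"),camera("top")
U=4
# overlay: predicted spindle axis points (shoulder,barrel end,tip) for shoulder 27 ahead of TCP, and bore
p=o["eef_pos"]; M=R.from_quat(o["tool_rot"]).as_matrix(); ax=np.array([M[0,0],M[1,0],M[2,0]]); ax=ax*np.sign(-ax[1]); print(ax)
A=p-M[:,2]*.0101
ims=[]
for c,(u0,v0,w,h) in((s,(200,150,110,90)),(t,(215,150,100,90))):
    im=cv2.resize(c["image"][v0:v0+h,u0:u0+w,::-1],None,fx=U,fy=U,interpolation=cv2.INTER_CUBIC)
    def pl(P,col=(0,0,255)):
        q=(proj(c,P)-[u0,v0]+.5)*U-.5; cv2.polylines(im,[np.round(q).astype(int)],False,col,1)
    lat=np.cross(ax,[0,0,1]); up=np.array([0,0,1.])
    for n in(lat,up):
        for sg in(1,-1):
            pl(np.array([A+ax*(.027+l)+n*sg*r for l,r in((0,.015),(0,.01),(.066,.01),(.076,.005),(.104,.005),(.104,0))]))
    for r,y in((.011,.046),): pl(world((.58595,-.0881,np.radians(-7.8)),circ(r,y)),(0,255,0))
    ims.append(im)
cv2.imwrite("pics/s1.png",np.hstack(ims))
E
```

```text
t10.77 tcp [610.2 107.1  53.8] closing deg -7.84 z [-0.0035  0.     -1.    ] y_z -0.0035 F [-1.1  0.6 -3.6] T [ 0.02  0.01 -0.04] grip 29.0
disp [ -2.43149866 196.68692514]
[-1.36371997e-01 -9.90657605e-01  4.32642680e-04]
```

View pics/s1.png

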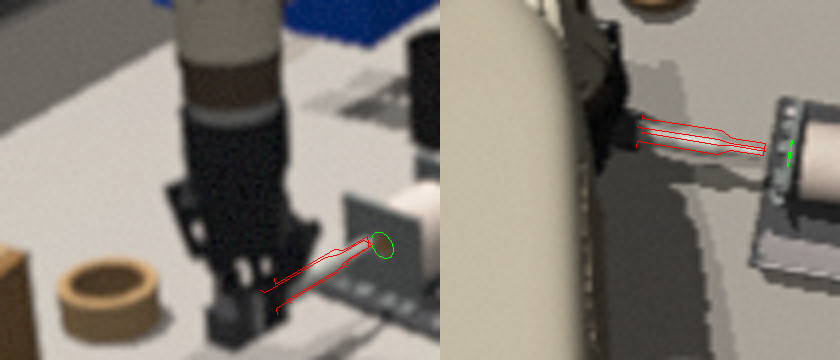

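The spindle overlay agrees with both views, tip about 20 mm short of the near bore (side (370,242), top (765,150)). I'll correct x by +2.4 and z by −12, then advance the journal through the wide bore.

drive_tool(
  increments=[
    [[1.2,0,-6],[0,0,0],0],
    [[1.2,-0.3,-6],[0,0,0],0],
    [[0,0,0],[0,0,0],0],
    [[0,0,0],[0,0,0],0],
    [[0,0,0],[0,0,0],0],
  ],
)

```text
clock: 11.28
eef_pos: [0.6139, 0.1069, 0.0431]
tool_rot: [0.754, 0.657, -0.0, -0.0]
ft_force: [-0.3, 0.1, -3.6]
grip_width: 0.0289
grasp_force: 60.2
```

```bash
python3 - <<'E'
from st import *
o=st(); print("disp",disp(o["eef_pos"])*1000)
E
```

```text
t11.28 tcp [613.9 106.9  43.1] closing deg -7.80 z [-5.e-04 -1.e-04 -1.e+00] y_z -0.0005 F [-0.3  0.1 -3.6] T [0.07 0.04 0.01] grip 28.9
disp [  1.26242504 197.02043107]
```

drive_tool(
  increments=[
    [[-1.2,0.2,-1.2],[0,0,0],0],
    [[-1.1,-8,0],[0,0,0],0],
    [[-1.1,-8,0],[0,0,0],0],
    [[-1.1,-8,0],[0,0,0],0],
    [[-1.1,-8,0],[0,0,0],0],
    [[-1.1,-8,0],[0,0,0],0],
    [[0,0,0],[0,0,0],0],
    [[0,0,0],[0,0,0],0],
  ],
)

```text
clock: 11.95
eef_pos: [0.6075, 0.066, 0.0422]
tool_rot: [0.754, 0.657, 0.0, -0.0]
ft_force: [-0.1, 0.1, -4.1]
grip_width: 0.0288
grasp_force: 60.2
```

```bash
python3 - <<'E'
from st import *
o=st(); print("disp",disp(o["eef_pos"])*1000)
E
```

```text
t11.95 tcp [607.5  66.   42.2] closing deg -7.92 z [ 1.e-04  3.e-04 -1.e+00] y_z 0.0001 F [-0.1  0.1 -4.1] T [ 0.08 -0.05  0.03] grip 28.8
disp [  0.44099259 155.61754154]
```

drive_tool(
  increments=[
    [[-0.9,-3.9,-0.3],[0,0,0],0],
    [[-0.5,-4,0],[0,0,0],0],
    [[-0.5,-4,0],[0,0,0],0],
    [[0,0,0],[0,0,0],0],
  ],
)

```text
clock: 12.28
eef_pos: [0.6054, 0.0543, 0.0417]
tool_rot: [0.754, 0.657, -0.0, 0.0]
ft_force: [0.0, -0.0, -4.7]
grip_width: 0.029
grasp_force: 60.2
```

drive_tool(
  increments=[
    [[-0.4,-3,0],[0,0,0],0],
    [[-0.4,-3,0],[0,0,0],0],
    [[0,0,0],[0,0,0],0],
  ],
)

```text
clock: 12.53
eef_pos: [0.6061, 0.0493, 0.0423]
tool_rot: [0.754, 0.657, 0.001, 0.0]
ft_force: [2.0, 2.2, -4.5]
grip_width: 0.029
grasp_force: 59.9
```

drive_tool(
  increments=[
    [[-0.4,-3,0],[0,0,0],0],
    [[-0.4,-3,0],[0,0,0],0],
    [[0,0,0],[0,0,0],0],
  ],
)

```text
clock: 12.78
eef_pos: [0.6056, 0.0431, 0.0424]
tool_rot: [0.754, 0.657, 0.001, 0.001]
ft_force: [4.7, 1.3, -5.3]
grip_width: 0.0296
grasp_force: 59.7
```

```bash
python3 - <<'E'
from st import *
o=st(); print("disp",disp(o["eef_pos"])*1000)
E
```

```text
t12.78 tcp [605.6  43.1  42.4] closing deg -7.79 z [ 3.3e-03  4.0e-04 -1.0e+00] y_z 0.0032 F [ 4.7  1.3 -5.3] T [ 0.53 -1.07  0.48] grip 29.6
disp [  1.64973871 132.60743318]
```

The barrel is in the bore and touching its −x side lightly (+4.7 N). I'll ease the tool towards +x.

drive_tool(
  increments=[
    [[1,-0.1,0],[0,0,0],0],
    [[1,-0.2,0],[0,0,0],0],
    [[0,0,0],[0,0,0],0],
    [[0,0,0],[0,0,0],0],
  ],
)

```text
clock: 13.12
eef_pos: [0.6058, 0.0425, 0.0417]
tool_rot: [0.754, 0.657, -0.0, -0.0]
ft_force: [1.4, 2.1, -3.7]
grip_width: 0.0289
grasp_force: 60.1
```

```bash
python3 - <<'E'
from st import *
o=st(); print("disp",disp(o["eef_pos"])*1000)
E
```

```text
t13.12 tcp [605.8  42.5  41.7] closing deg -7.83 z [-6.e-04 -5.e-04 -1.e+00] y_z -0.0006 F [ 1.4  2.1 -3.7] T [ 0.24 -0.37  0.18] grip 28.9
disp [  1.89270964 132.09955793]
```

drive_tool(
  increments=[
    [[1,-0.1,0],[0,0,0],0],
    [[0,0,0],[0,0,0],0],
    [[0,0,0],[0,0,0],0],
  ],
)

```text
clock: 13.37
eef_pos: [0.6061, 0.0423, 0.0414]
tool_rot: [0.754, 0.657, -0.001, -0.0]
ft_force: [-0.4, 0.5, -4.1]
grip_width: 0.0292
grasp_force: 60.2
```

```bash
python3 - <<'E'
from st import *
o=st(); print("disp",disp(o["eef_pos"])*1000)
E
```

```text
t13.37 tcp [606.1  42.3  41.4] closing deg -7.85 z [-2.e-03 -4.e-04 -1.e+00] y_z -0.0019 F [-0.4  0.5 -4.1] T [ 0.16 -0.03 -0.01] grip 29.2
disp [  2.23083514 131.95629505]
```

drive_tool(
  increments=[
    [[-0.2,-4,0],[0,0,0],0],
    [[-0.3,-4,0],[0,0,0],0],
    [[-0.5,-4,0],[0,0,0],0],
    [[0,0,0],[0,0,0],0],
    [[0,0,0],[0,0,0],0],
  ],
)

```text
clock: 13.78
eef_pos: [0.6057, 0.0298, 0.0416]
tool_rot: [0.754, 0.657, -0.0, -0.0]
ft_force: [-0.1, -0.9, -5.6]
grip_width: 0.0291
grasp_force: 60.1
```

```bash
python3 - <<'E'
from st import *
o=st(); print("disp",disp(o["eef_pos"])*1000)
E
```

```text
t13.78 tcp [605.7  29.8  41.6] closing deg -7.89 z [-7.e-04 -4.e-04 -1.e+00] y_z -0.0006 F [-0.1 -0.9 -5.6] T [ 0.08 -0.01 -0.02] grip 29.1
disp [  3.52987465 119.52421011]
```

drive_tool(
  increments=[
    [[-0.5,-4,0],[0,0,0],0],
    [[-0.5,-4,0],[0,0,0],0],
    [[0,0,0],[0,0,0],0],
    [[0,0,0],[0,0,0],0],
  ],
)

```text
clock: 14.12
eef_pos: [0.6049, 0.0222, 0.0418]
tool_rot: [0.754, 0.657, -0.0, -0.0]
ft_force: [-0.2, 0.0, -5.6]
grip_width: 0.029
grasp_force: 60.1
```

```bash
python3 - <<'E'
from st import *
o=st(); print("disp",disp(o["eef_pos"])*1000)
E
```

```text
t14.12 tcp [604.9  22.2  41.8] closing deg -7.86 z [-2.e-04 -1.e-04 -1.e+00] y_z -0.0001 F [-0.2  0.  -5.6] T [0.14 0.03 0.03] grip 29.0
disp [  3.78865469 111.88780412]
```

drive_tool(
  increments=[
    [[-0.9,-4,0],[0,0,0],0],
    [[-0.9,-4,0],[0,0,0],0],
    [[0,0,0],[0,0,0],0],
    [[0,0,0],[0,0,0],0],
  ],
)

```text
clock: 14.45
eef_pos: [0.6031, 0.0143, 0.0418]
tool_rot: [0.754, 0.657, -0.0, -0.0]
ft_force: [0.2, -0.0, -4.7]
grip_width: 0.0291
grasp_force: 60.1
```

drive_tool(
  increments=[
    [[-0.3,-2,0],[0,0,0],0],
    [[0,0,0],[0,0,0],0],
  ],
)

```text
clock: 14.62
eef_pos: [0.6029, 0.0124, 0.0418]
tool_rot: [0.754, 0.657, -0.0, 0.0]
ft_force: [-0.1, 0.8, -4.3]
grip_width: 0.0289
grasp_force: 60.1
```

drive_tool(
  increments=[
    [[-0.3,-2,0],[0,0,0],0],
    [[0,0,0],[0,0,0],0],
  ],
)

```text
clock: 14.78
eef_pos: [0.6026, 0.0104, 0.0419]
tool_rot: [0.754, 0.657, -0.0, 0.0]
ft_force: [0.2, -0.0, -4.4]
grip_width: 0.0286
grasp_force: 60.2
```

```bash
python3 - <<'E'
from st import *
o=st(); print("disp",disp(o["eef_pos"])*1000)
E
```

```text
t14.78 tcp [602.6  10.4  41.9] closing deg -7.84 z [ 1.e-04 -2.e-04 -1.e+00] y_z 0.0001 F [ 0.2 -0.  -4.4] T [ 0.18 -0.09 -0.06] grip 28.6
disp [ 3.15087842 99.82090459]
```

drive_tool(
  increments=[
    [[-0.2,-1.5,0],[0,0,0],0],
    [[0,0,0],[0,0,0],0],
  ],
)

```text
clock: 14.95
eef_pos: [0.6024, 0.0089, 0.0418]
tool_rot: [0.754, 0.657, -0.0, 0.0]
ft_force: [0.1, 1.5, -5.1]
grip_width: 0.0293
grasp_force: 60.1
```

drive_tool(
  increments=[
    [[-0.2,-1.5,0],[0,0,0],0],
    [[0,0,0],[0,0,0],0],
  ],
)

```text
clock: 15.12
eef_pos: [0.6022, 0.0074, 0.0418]
tool_rot: [0.754, 0.657, 0.0, 0.0]
ft_force: [0.6, 0.6, -3.8]
grip_width: 0.0286
grasp_force: 60.1
```

drive_tool(
  increments=[
    [[-0.2,-1.2,0],[0,0,0],0],
    [[0,0,0],[0,0,0],0],
  ],
)

```text
clock: 15.28
eef_pos: [0.6021, 0.0071, 0.0419]
tool_rot: [0.754, 0.657, 0.001, -0.0]
ft_force: [1.5, 2.9, -4.2]
grip_width: 0.0293
grasp_force: 60.2
```

```bash
python3 - <<'E'
from st import *
o=st(); print("disp",disp(o["eef_pos"])*1000)
E
```

```text
t15.28 tcp [602.1   7.1  41.9] closing deg -7.81 z [ 3.0e-04  1.5e-03 -1.0e+00] y_z 0.0001 F [ 1.5  2.9 -4.2] T [ 0.73 -0.11 -0.02] grip 29.3
disp [ 3.09514762 96.46663863]
```

Contact with the bush face: y stalled at TCP 96.5 mm, Fy ≈ 3 N. The picture put the hole slightly low and to −x. I back off, dip the tip about 1.7 mm and touch again.

drive_tool(
  increments=[
    [[0.2,1.8,0],[0,0,0],0],
    [[0,0,0.3],[0.5,-0.07,0],0],
    [[0,0,0.3],[0.5,-0.07,0],0],
    [[0,0,0],[0,0,0],0],
    [[-0.2,-1.5,0],[0,0,0],0],
    [[0,0,0],[0,0,0],0],
  ],
)

```text
clock: 15.78
eef_pos: [0.6021, 0.0072, 0.0425]
tool_rot: [0.754, 0.657, 0.007, -0.006]
ft_force: [-0.1, 3.7, -3.9]
grip_width: 0.0293
grasp_force: 60.3
```

drive_tool(
  increments=[
    [[-0.1,-1,0],[0,0,0],0],
    [[0,0,0],[0,0,0],0],
  ],
)

```text
clock: 15.95
eef_pos: [0.6021, 0.007, 0.0426]
tool_rot: [0.753, 0.657, 0.008, -0.007]
ft_force: [0.3, 6.2, -4.7]
grip_width: 0.029
grasp_force: 60.3
```

```bash
python3 - <<'E'
from st import *
o=st(); print("disp",disp(o["eef_pos"])*1000)
E
```

```text
t15.95 tcp [602.1   7.   42.6] closing deg -7.78 z [ 0.0028  0.0201 -0.9998] y_z 0.0001 F [ 0.3  6.2 -4.7] T [ 1.18 -0.05 -0.06] grip 29.0
disp [ 3.04628489 96.43570573]
```

Still on the face. I'll sharpen the hole estimate from the first side picture, using the plate edges and the hole together.

```bash
python3 - <<'E'
from fit import *
s=dict(camera("side")); s["image"]=cv2.imread("pics/side.png")[:,:,::-1].copy()
e=Edge(s,.8)
for d in((.58595,-.0881,np.radians(-7.8)),(.58546,-.08744,np.radians(-7.7))):
    def plate(dx,dz):
        c=.0519+dz; y=-.034
        return [seg((-.023+dx,y,c+.023),(.012+dx,y,c+.023)),seg((-.023+dx,y,c-.008),(-.023+dx,y,c+.023))]
    g=np.arange(-6,6.1,.25)
    sc=np.array([[e.score(d,plate(a/1000,b/1000)) for b in g] for a in g]); i=np.unravel_index(sc.argmax(),sc.shape); print("plate dx,dz",g[i[0]],g[i[1]],sc.max())
    # separate edges
    print("right edge:",[ (a,round(e.score(d,[plate(a/1000,-.0)[1]]),0)) for a in np.arange(-5,5.1,1)])
    print("top edge:",[ (b,round(e.score(d,[plate(0,b/1000)[0]]),0)) for b in np.arange(-5,5.1,1)])
    far=face(-.042)
    print("cheek right:",[(a,round(e.score((d[0],d[1],d[2]),[far[1]+[a/1000,0,0]]),0)) for a in np.arange(-3,3.1,1)],"top:",[(a,round(e.score(d,[far[0]+[0,0,a/1000]]),0)) for a in np.arange(-3,3.1,1)])
    q=lambda P:proj(s,world(d,np.array([P])))[0]
    f=lambda p:q((p[0],-.038,.0519+p[1]))-[312.14,201.27]
    from scipy.optimize import fsolve; print("hole dx,dz",fsolve(f,[0,0])*1000)
E
```

```text
plate dx,dz -5.25 -3.75 143.24198707483166
right edge: [(np.float64(-5.0), np.float64(53.0)), (np.float64(-4.0), np.float64(46.0)), (np.float64(-3.0), np.float64(39.0)), (np.float64(-2.0), np.float64(33.0)), (np.float64(-1.0), np.float64(26.0)), (np.float64(0.0), np.float64(20.0)), (np.float64(1.0), np.float64(14.0)), (np.float64(2.0), np.float64(9.0)), (np.float64(3.0), np.float64(4.0)), (np.float64(4.0), np.float64(1.0)), (np.float64(5.0), np.float64(6.0))]
top edge: [(np.float64(-5.0), np.float64(85.0)), (np.float64(-4.0), np.float64(89.0)), (np.float64(-3.0), np.float64(89.0)), (np.float64(-2.0), np.float64(82.0)), (np.float64(-1.0), np.float64(70.0)), (np.float64(0.0), np.float64(55.0)), (np.float64(1.0), np.float64(39.0)), (np.float64(2.0), np.float64(24.0)), (np.float64(3.0), np.float64(12.0)), (np.float64(4.0), np.float64(6.0)), (np.float64(5.0), np.float64(8.0))]
cheek right: [(np.float64(-3.0), np.float64(566.0)), (np.float64(-2.0), np.float64(576.0)), (np.float64(-1.0), np.float64(586.0)), (np.float64(0.0), np.float64(594.0)), (np.float64(1.0), np.float64(535.0)), (np.floa
[... 1158 characters left out ...]
.float64(3.0), np.float64(16.0)), (np.float64(4.0), np.float64(7.0)), (np.float64(5.0), np.float64(6.0))]
cheek right: [(np.float64(-3.0), np.float64(566.0)), (np.float64(-2.0), np.float64(576.0)), (np.float64(-1.0), np.float64(586.0)), (np.float64(0.0), np.float64(596.0)), (np.float64(1.0), np.float64(544.0)), (np.float64(2.0), np.float64(477.0)), (np.float64(3.0), np.float64(410.0))] top: [(np.float64(-3.0), np.float64(488.0)), (np.float64(-2.0), np.float64(517.0)), (np.float64(-1.0), np.float64(518.0)), (np.float64(0.0), np.float64(487.0)), (np.float64(1.0), np.float64(426.0)), (np.float64(2.0), np.float64(337.0)), (np.float64(3.0), np.float64(226.0))]
hole dx,dz [-1.11723448 -1.03094782]
```

Corrected for plate thickness, the picture puts the hole about (−1.1, −1.2) mm from centre. I'll lighten the touch to about 2 N and feel sideways in small tilts about the bore, watching for the tip to drop in.

drive_tool(
  increments=[
    [[0.2,1.6,0],[0,0,0],0],
    [[0,0,0],[0,0,0],0],
    [[0.9,-0.1,0],[0,0,-1.07],0],
    [[0,0,0],[0,0,0],0],
  ],
)

```text
clock: 16.33
eef_pos: [0.6033, 0.0066, 0.0425]
tool_rot: [0.76, 0.65, 0.006, -0.005]
ft_force: [-0.1, 0.3, -5.0]
grip_width: 0.029
grasp_force: 60.1
```

drive_tool(
  increments=[
    [[0.9,-0.1,0],[0,0,-1.07],0],
    [[0,0,0],[0,0,0],0],
    [[0,0,0],[0,0,0],0],
  ],
)

```text
clock: 16.58
eef_pos: [0.6038, 0.0067, 0.0423]
tool_rot: [0.766, 0.643, 0.007, -0.006]
ft_force: [0.2, 1.0, -4.4]
grip_width: 0.029
grasp_force: 60.1
```

```bash
python3 - <<'E'
from st import *
o=st(); print("disp",disp(o["eef_pos"])*1000)
E
```

```text
t16.58 tcp [603.8   6.7  42.3] closing deg -10.00 z [ 0.0029  0.0169 -0.9999] y_z -0.0001 F [ 0.2  1.  -4.4] T [ 0.12 -0.08  0.03] grip 29.0
disp [ 4.84374847 96.38191298]
```

drive_tool(
  increments=[
    [[-0.1,-1,0],[0,0,0],0],
    [[0,0,0],[0,0,0],0],
  ],
)

```text
clock: 16.75
eef_pos: [0.6037, 0.0058, 0.0424]
tool_rot: [0.766, 0.643, 0.007, -0.006]
ft_force: [0.5, 0.6, -4.9]
grip_width: 0.029
grasp_force: 60.2
```

```bash
python3 - <<'E'
from st import *
o=st(); print("disp",disp(o["eef_pos"])*1000)
E
```

```text
t16.75 tcp [603.7   5.8  42.4] closing deg -9.98 z [ 0.0029  0.0171 -0.9999] y_z -0.0001 F [ 0.5  0.6 -4.9] T [ 0.15 -0.06  0.03] grip 29.0
disp [ 4.84455311 95.41316578]
```

drive_tool(
  increments=[
    [[-0.1,-1,0],[0,0,0],0],
    [[0,0,0],[0,0,0],0],
  ],
)

```text
clock: 16.92
eef_pos: [0.6036, 0.0049, 0.0424]
tool_rot: [0.766, 0.643, 0.007, -0.006]
ft_force: [-0.4, 0.3, -4.7]
grip_width: 0.0293
grasp_force: 60.1
```

```bash
python3 - <<'E'
from st import *
o=st(); print("disp",disp(o["eef_pos"])*1000)
E
```

```text
t16.92 tcp [603.6   4.9  42.4] closing deg -9.98 z [ 0.0029  0.0172 -0.9998] y_z -0.0001 F [-0.4  0.3 -4.7] T [ 0.21 -0.1   0.  ] grip 29.3
disp [ 4.87107739 94.51825642]
```

The tip is in the hole: 2 mm past the face with no force. I advance along the spindle's own axis.

drive_tool(
  increments=[
    [[-0.3,-2,0],[0,0,0],0],
    [[-0.3,-2,0],[0,0,0],0],
    [[0,0,0],[0,0,0],0],
  ],
)

```text
clock: 17.17
eef_pos: [0.6032, 0.0006, 0.0425]
tool_rot: [0.766, 0.643, 0.007, -0.005]
ft_force: [-0.4, -0.3, -4.8]
grip_width: 0.0289
grasp_force: 60.2
```

drive_tool(
  increments=[
    [[-0.3,-2,0],[0,0,0],0],
    [[-0.3,-2,0],[0,0,0],0],
    [[0,0,0],[0,0,0],0],
  ],
)

```text
clock: 17.42
eef_pos: [0.6025, -0.0034, 0.0425]
tool_rot: [0.766, 0.643, 0.007, -0.005]
ft_force: [0.5, 0.2, -4.5]
grip_width: 0.0291
grasp_force: 60.2
```

```bash
python3 - <<'E'
from st import *
o=st(); print("disp",disp(o["eef_pos"])*1000)
E
```

```text
t17.42 tcp [602.5  -3.4  42.5] closing deg -9.99 z [ 0.0033  0.017  -0.9999] y_z 0.0003 F [ 0.5  0.2 -4.5] T [ 0.07 -0.11  0.08] grip 29.1
disp [ 4.91614085 86.18462948]
```

drive_tool(
  increments=[
    [[-0.5,0.1,-0.2],[-0.33,0.05,0.73],0],
    [[-0.5,0.1,-0.2],[-0.33,0.05,0.73],0],
    [[-0.5,0.1,-0.2],[-0.33,0.05,0.73],0],
    [[0,0,0],[0,0,0],0],
    [[0,0,0],[0,0,0],0],
  ],
)

```text
clock: 17.83
eef_pos: [0.6002, -0.0026, 0.0413]
tool_rot: [0.753, 0.658, -0.001, -0.0]
ft_force: [-1.6, -1.0, -6.0]
grip_width: 0.0288
grasp_force: 60.3
```

```bash
python3 - <<'E'
from st import *
o=st(); print("disp",disp(o["eef_pos"])*1000)
E
```

```text
t17.83 tcp [600.2  -2.6  41.3] closing deg -7.77 z [-1.5e-03 -3.0e-04 -1.0e+00] y_z -0.0014 F [-1.6 -1.  -6. ] T [ 0.15  0.32 -0.13] grip 28.8
disp [ 2.55496648 86.65129696]
```

Square again, with forces still light. I'll advance towards home in small steps.

drive_tool(
  increments=[
    [[-0.3,-2,0],[0,0,0],0],
    [[-0.3,-2,0],[0,0,0],0],
    [[0,0,0],[0,0,0],0],
  ],
)

```text
clock: 18.08
eef_pos: [0.6004, -0.0064, 0.0418]
tool_rot: [0.753, 0.657, 0.0, -0.0]
ft_force: [-1.1, 1.2, -6.3]
grip_width: 0.0288
grasp_force: 60.2
```

drive_tool(
  increments=[
    [[-0.3,-2,0],[0,0,0],0],
    [[-0.3,-2,0],[0,0,0],0],
    [[0,0,0],[0,0,0],0],
  ],
)

```text
clock: 18.33
eef_pos: [0.5998, -0.0107, 0.0417]
tool_rot: [0.753, 0.658, 0.0, -0.0]
ft_force: [-1.1, 2.2, -7.2]
grip_width: 0.029
grasp_force: 60.1
```

```bash
python3 - <<'E'
from st import *
o=st(); print("disp",disp(o["eef_pos"])*1000)
E
```

```text
t18.33 tcp [599.8 -10.7  41.7] closing deg -7.78 z [ 1.e-04  5.e-04 -1.e+00] y_z 0.0001 F [-1.1  2.2 -7.2] T [ 0.68  0.13 -0.17] grip 29.0
disp [ 3.20244425 78.56172082]
```

drive_tool(
  increments=[
    [[-0.3,-1.5,-0.4],[0,0,0],0],
    [[-0.2,-1.5,0],[0,0,0],0],
    [[0,0,0],[0,0,0],0],
  ],
)

```text
clock: 18.58
eef_pos: [0.5993, -0.014, 0.0414]
tool_rot: [0.754, 0.657, -0.0, 0.0]
ft_force: [-0.8, 1.9, -6.0]
grip_width: 0.0289
grasp_force: 60.1
```

drive_tool(
  increments=[
    [[-0.2,-1.5,0],[0,0,0],0],
    [[0,0,0],[0,0,0],0],
    [[0,0,0],[0,0,0],0],
  ],
)

```text
clock: 18.83
eef_pos: [0.5991, -0.0154, 0.0414]
tool_rot: [0.754, 0.657, -0.0, 0.0]
ft_force: [-1.4, 2.2, -6.1]
grip_width: 0.0288
grasp_force: 60.1
```

```bash
python3 - <<'E'
from st import *
o=st(); print("disp",disp(o["eef_pos"])*1000)
E
```

```text
t18.83 tcp [599.1 -15.4  41.4] closing deg -7.79 z [ 1.e-04 -3.e-04 -1.e+00] y_z 0.0002 F [-1.4  2.2 -6.1] T [ 0.56  0.14 -0.11] grip 28.8
disp [ 3.14342273 73.82885017]
```

Less than about 1 mm left. I step on until the shoulder stops against the cheek.

drive_tool(
  increments=[
    [[-0.1,-1,0],[0,0,0],0],
    [[0,0,0],[0,0,0],0],
  ],
)

```text
clock: 19.0
eef_pos: [0.599, -0.0161, 0.0414]
tool_rot: [0.753, 0.658, 0.0, -0.0]
ft_force: [-0.8, 2.2, -6.2]
grip_width: 0.0293
grasp_force: 60.2
```

drive_tool(
  increments=[
    [[-0.1,-1,0],[0,0,0],0],
    [[0,0,0],[0,0,0],0],
  ],
)

```text
clock: 19.17
eef_pos: [0.5989, -0.0163, 0.0414]
tool_rot: [0.753, 0.658, 0.001, -0.001]
ft_force: [-0.4, 4.9, -6.2]
grip_width: 0.0288
grasp_force: 60.2
```

drive_tool(
  increments=[
    [[-0.1,-1,0],[0,0,0],0],
    [[0,0,0],[0,0,0],0],
  ],
)

```text
clock: 19.33
eef_pos: [0.5989, -0.0163, 0.0414]
tool_rot: [0.753, 0.658, 0.001, -0.001]
ft_force: [-1.2, 6.9, -5.4]
grip_width: 0.0289
grasp_force: 60.2
```

```bash
python3 - <<'E'
from st import *
o=st(); print("disp",disp(o["eef_pos"])*1000)
E
```

```text
t19.33 tcp [598.9 -16.3  41.4] closing deg -7.70 z [ 4.0e-04  3.7e-03 -1.0e+00] y_z -0.0001 F [-1.2  6.9 -5.4] T [ 1.58  0.13 -0.12] grip 28.9
disp [ 3.09793875 72.91709577]
```

Stopped hard at 72.9 mm, where 73 was expected, with force rising and no further motion, so the shoulder is home. Before letting go I lower it gently until the bore carries the weight.

drive_tool(
  increments=[
    [[0,0,-0.5],[0,0,0],0],
    [[0,0,-0.5],[0,0,0],0],
    [[0,0,0],[0,0,0],0],
  ],
)

```text
clock: 19.58
eef_pos: [0.599, -0.0163, 0.0413]
tool_rot: [0.753, 0.658, 0.001, -0.001]
ft_force: [-3.9, 7.6, -1.8]
grip_width: 0.0291
grasp_force: 60.8
```

drive_tool(
  increments=[
    [[0,-0.5,-0.5],[0,0,0],0],
    [[0,0,0],[0,0,0],0],
  ],
)

```text
clock: 19.75
eef_pos: [0.599, -0.0163, 0.0412]
tool_rot: [0.753, 0.658, 0.002, -0.001]
ft_force: [-2.1, 8.9, 0.5]
grip_width: 0.0293
grasp_force: 61.1
```

```bash
python3 - <<'E'
from st import *
o=st(); print("disp",disp(o["eef_pos"])*1000)
E
```

```text
t19.75 tcp [599.  -16.3  41.2] closing deg -7.68 z [ 0.0011  0.0042 -1.    ] y_z 0.0005 F [-2.1  8.9  0.5] T [ 1.73  0.63 -0.1 ] grip 29.3
disp [ 3.18081276 72.87833474]
```

drive_tool(
  increments=[
    [[0,0,0],[0,0,0],0.45],
    [[0,0,0],[0,0,0],0.6],
    [[0,0,0],[0,0,0],0.8],
    [[0,0,0],[0,0,0],0.8],
  ],
)

```text
clock: 20.08
eef_pos: [0.5999, -0.0194, 0.0409]
tool_rot: [0.754, 0.657, 0.001, 0.001]
ft_force: [0.6, -0.6, -0.6]
grip_width: 0.0684
grasp_force: 0.0
```

```bash
python3 - <<'E'
from st import *
o=st(); print("disp",disp(o["eef_pos"])*1000)
s=camera("side"); cv2.imwrite("pics/chk.png",s["image"][:,:,::-1])
E
```

```text
t20.08 tcp [599.9 -19.4  40.9] closing deg -7.81 z [ 0.0027 -0.001  -1.    ] y_z 0.0028 F [ 0.6 -0.6 -0.6] T [-0.    0.02  0.02] grip 68.4
disp [ 4.53674648 69.96520995]
```

drive_tool(
  increments=[
    [[0,0,8],[0,0,0],0.8],
    [[0,0,20],[0,0,0],0.8],
    [[0,0,35],[0,0,0],0.8],
    [[0,0,40],[0,0,0],0.8],
    [[-20,-10,35],[0,0,0],0.8],
    [[-35,-20,20],[0,0,0],0.8],
    [[-35,-20,10],[0,0,0],0.8],
    [[-35,-20,0],[0,0,0],0.8],
  ],
)

```text
clock: 20.8
eef_pos: [0.4773, -0.0881, 0.2103]
tool_rot: [0.753, 0.658, 0.002, 0.003]
ft_force: [0.0, -0.9, 0.1]
grip_width: 0.0685
grasp_force: 0.0
```

drive_tool(
  increments=[
    [[-35,-35,0],[0,0,0],0.8],
    [[-35,-35,0],[0,0,0],0.8],
    [[-30,-35,0],[0,0,0],0.8],
    [[-20,-35,0],[0,0,0],0.8],
    [[-10,-35,0],[0,0,0],0.8],
    [[0,-35,0],[0,0,0],0.8],
    [[0,-20,0],[0,0,0],0.8],
    [[0,0,0],[0,0,0],0.8],
  ],
)

```text
clock: 21.47
eef_pos: [0.3602, -0.3069, 0.2073]
tool_rot: [0.755, 0.656, -0.0, 0.002]
ft_force: [-0.4, 0.0, -0.1]
grip_width: 0.0681
grasp_force: 0.0
```

```bash
python3 - <<'E'
from st import *
from hull import *
o=st()
s,t=camera("side"),camera("top")
U=7; ims=[]
d=(.58595,-.0881,np.radians(-7.8))
for c,(u0,v0,w,h) in((s,(250,180,62,80)),(t,(270,162,50,80))):
    im=cv2.resize(c["image"][v0:v0+h,u0:u0+w,::-1],None,fx=U,fy=U,interpolation=cv2.INTER_CUBIC)
    box=np.array([(x,y,z) for x in(-.015,.015) for y in(.046,.106) for z in(.0369-.0005,.0669-.0005)])
    q=(contour(c,world(d,box))[0]-[u0,v0]+.5)*U-.5; cv2.polylines(im,[np.round(q).astype(int)],False,(0,0,255),1)
    ims.append(im)
cv2.imwrite("pics/end.png",np.hstack(ims))
E
```

```text
t21.47 tcp [ 360.2 -306.9  207.3] closing deg -8.08 z [ 0.0019 -0.0032 -1.    ] y_z 0.0023 F [-0.4  0.  -0.1] T [-0.    0.05 -0.05] grip 68.1
```

View pics/end.png

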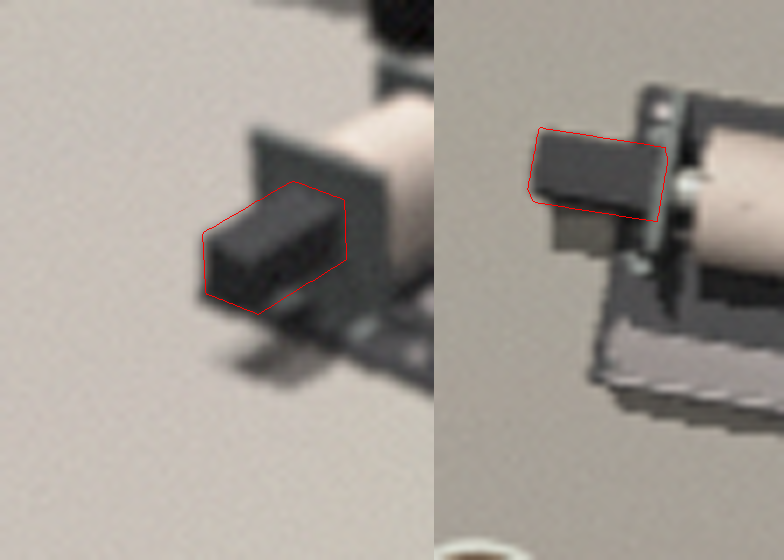

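The handle sits square against the near cheek, matching the seated overlay (top view: shoulder at about (665,180)). The barrel shows between cheek and roll. One numeric check of the seating, then hand in.

```bash
python3 - <<'E'
from hull import *
from st import disp
bx=np.array([(x,y,z) for x in(-.015,.015) for y in(0,.06) for z in(.0364,.0664)])
t,s=camera("top"),camera("side")
for E in([Edge(t)],[Edge(s)],[Edge(t),Edge(s)]):
    p,f=hfit(E,[(bx,-1)],(.5922+.002,-.0425,np.radians(-7.8)),(.008,.008,.06)); print(disp(p[:2])*1000,np.degrees(p[2]),f)
E
```

```text
[-1.11096626 48.37953966] -8.48971506495399 -1160.6722904799901
[ 4.0184086  52.37322637] -0.4497801411215135 -1127.9355406047225
[-0.5677118  48.96433057] -7.877216632230958 -2228.309858339562
```

The image fit of the dark handle against the dark cheek is ambiguous to about 2 mm. The stop was firm, but I'll make sure with a light push on the handle's end using the shut fingers.

drive_tool(
  increments=[
    [[10,14,0],[0,0,0],0],
    [[18,26,0],[0,0,0],0],
    [[20,29,0],[0,0,0],0],
    [[20,29,0],[0,0,0],0],
    [[20,29,0],[0,0,0],0],
    [[20,29,0],[0,0,0],0],
    [[20,29,0],[0,0,0],0],
    [[20,29,0],[0,0,0],0],
  ],
)

```text
clock: 22.33
eef_pos: [0.5086, -0.0855, 0.2069]
tool_rot: [0.753, 0.659, 0.0, 0.0]
ft_force: [0.1, 0.3, 0.9]
grip_width: 0.0
grasp_force: 0.0
```

drive_tool(
  increments=[
    [[20,30,0],[0,0,0],0],
    [[20,30,0],[0,0,0],0],
    [[20,30,0],[0,0,0],0],
    [[20,30,0],[0,0,0],0],
    [[12,18,0],[0,0,0],0],
    [[7,10,0],[0,0,0],0],
    [[0,0,0],[0,0,0],0],
    [[0,0,0],[0,0,0],0],
  ],
)

```text
clock: 23.0
eef_pos: [0.6066, 0.0609, 0.2062]
tool_rot: [0.752, 0.659, -0.0, -0.0]
ft_force: [0.2, -0.7, 0.3]
grip_width: -0.0003
grasp_force: 0.0
```

```bash
python3 - <<'E'
from st import *
o=st(); print("disp",disp(o["eef_pos"])*1000)
E
```

```text
t23.00 tcp [606.6  60.9 206.2] closing deg -7.59 z [-9.e-04 -3.e-04 -1.e+00] y_z -0.0009 F [ 0.2 -0.7  0.3] T [0.   0.07 0.02] grip -0.3
disp [  0.22229565 150.44648249]
```

drive_tool(
  increments=[
    [[2,0,-30],[0,0,0],0],
    [[0,0,-38],[0,0,0],0],
    [[0,0,-40],[0,0,0],0],
    [[0,0,-35],[0,0,0],0],
    [[0,0,-17],[0,0,0],0],
    [[0,0,0],[0,0,0],0],
  ],
)

```text
clock: 23.5
eef_pos: [0.604, 0.0579, 0.0415]
tool_rot: [0.754, 0.657, -0.004, -0.003]
ft_force: [-1.5, 0.1, -0.5]
grip_width: 0.0005
grasp_force: 0.0
```

drive_tool(
  increments=[
    [[-1.1,-8,0],[0,0,0],0],
    [[-1.1,-8,0],[0,0,0],0],
    [[-0.7,-5,0],[0,0,0],0],
    [[0,0,0],[0,0,0],0],
    [[0,0,0],[0,0,0],0],
  ],
)

```text
clock: 23.92
eef_pos: [0.6075, 0.0376, 0.0483]
tool_rot: [0.754, 0.657, 0.001, 0.001]
ft_force: [0.4, 0.1, 0.5]
grip_width: 0.0003
grasp_force: 0.0
```

drive_tool(
  increments=[
    [[-0.4,-3,0],[0,0,0],0],
    [[0,0,0],[0,0,0],0],
  ],
)

```text
clock: 24.08
eef_pos: [0.6064, 0.035, 0.0471]
tool_rot: [0.754, 0.657, 0.0, 0.0]
ft_force: [0.1, 0.8, 0.4]
grip_width: -0.0004
grasp_force: 0.0
```

drive_tool(
  increments=[
    [[-0.4,-3,0],[0,0,0],0],
    [[0,0,0],[0,0,0],0],
  ],
)

```text
clock: 24.25
eef_pos: [0.6056, 0.0321, 0.0464]
tool_rot: [0.753, 0.658, -0.0, 0.0]
ft_force: [0.9, 0.0, -0.3]
grip_width: 0.0001
grasp_force: 0.0
```

```bash
python3 - <<'E'
from st import *
o=st(); print("disp",disp(o["eef_pos"])*1000)
E
```

```text
t24.25 tcp [605.6  32.1  46.4] closing deg -7.78 z [-0.e+00 -1.e-04 -1.e+00] y_z 0.0000 F [ 0.9  0.  -0.3] T [-0.02  0.    0.02] grip 0.1
disp [  3.11748215 121.70257582]
```

drive_tool(
  increments=[
    [[-0.3,-2.5,0],[0,0,0],0],
    [[0,0,0],[0,0,0],0],
  ],
)

```text
clock: 24.42
eef_pos: [0.6052, 0.0296, 0.0463]
tool_rot: [0.753, 0.657, -0.0, -0.0]
ft_force: [-0.2, 0.1, -0.3]
grip_width: -0.0002
grasp_force: 0.0
```

drive_tool(
  increments=[
    [[-0.3,-2,0],[0,0,0],0],
    [[0,0,0],[0,0,0],0],
  ],
)

```text
clock: 24.58
eef_pos: [0.605, 0.0276, 0.0463]
tool_rot: [0.753, 0.657, -0.0, -0.0]
ft_force: [-0.4, -1.0, -0.5]
grip_width: -0.0002
grasp_force: 0.0
```

drive_tool(
  increments=[
    [[-0.2,-1.5,0],[0,0,0],0],
    [[0,0,0],[0,0,0],0],
  ],
)

```text
clock: 24.75
eef_pos: [0.6049, 0.0265, 0.0464]
tool_rot: [0.753, 0.658, 0.0, -0.0]
ft_force: [-0.0, 1.3, 0.4]
grip_width: 0.0
grasp_force: 0.5
```

drive_tool(
  increments=[
    [[-0.2,-1.5,0],[0,0,0],0],
    [[0,0,0],[0,0,0],0],
  ],
)

```text
clock: 24.92
eef_pos: [0.605, 0.0263, 0.0468]
tool_rot: [0.753, 0.658, 0.001, -0.001]
ft_force: [-0.6, 4.5, 1.8]
grip_width: 0.0004
grasp_force: 2.3
```

drive_tool(
  increments=[
    [[-0.2,-1.5,0],[0,0,0],0],
    [[0,0,0],[0,0,0],0],
  ],
)

```text
clock: 25.08
eef_pos: [0.605, 0.0261, 0.0471]
tool_rot: [0.753, 0.658, 0.002, -0.002]
ft_force: [0.2, 8.3, 2.4]
grip_width: 0.0
grasp_force: 4.0
```

```bash
python3 - <<'E'
from st import *
o=st(); print("disp",disp(o["eef_pos"])*1000)
E
```

```text
t25.08 tcp [605.   26.1  47.1] closing deg -7.67 z [ 0.0015  0.0057 -1.    ] y_z 0.0007 F [0.2 8.3 2.4] T [ 1.64  0.01 -0.03] grip 0.0
disp [  3.37435035 115.76658652]
```

drive_tool(
  increments=[
    [[0.7,5,0],[0,0,0],0],
    [[2,15,0],[0,0,0],0],
    [[3,25,10],[0,0,0],0],
    [[0,10,30],[0,0,0],0],
    [[0,0,40],[0,0,0],0],
    [[0,0,30],[0,0,0],0],
    [[0,0,0],[0,0,0],0],
    [[0,0,0],[0,0,0],0],
  ],
)

```text
clock: 25.75
eef_pos: [0.612, 0.0793, 0.1591]
tool_rot: [0.753, 0.658, 0.002, 0.002]
ft_force: [-0.3, -0.5, -1.9]
grip_width: 0.0002
grasp_force: 0.0
```

The handle is firm against the cheek: no travel under 8 N, and its rear face is at about 105 mm, where home is 106. The arm is clear, so I hand in.

```bash
python3 -c "
from workcell import job_done
print(job_done())"
```

```text
the job is handed in; nothing more can be done
None
```

The job is handed in: the roll was set down on the cradle wires, and the spindle was threaded through the near cheek, core and bush plate until its shoulder stopped firmly against the near cheek (no give under a light 8 N push), then released with the arm clear, at about 26 s on the robot's clock.

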